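Hold a cast bar square in the jig

ROBOT

A 6-joint arm with a two-finger parallel gripper is mounted at the origin on the work surface. World frame = base frame: x ahead of the robot, y to its left, z up, the work surface at z = 0. Lengths are in m, angles in rad, forces in N, time in s.
With the tool pointing down it reaches from about 0.25 to 0.725 m from the base axis. Payload 4 kg.
Tool frame: the origin (TCP) lies midway between the tips of the shut fingers; the grasp point (between the pads) lies bot.tcp_to_grasp behind it (bot.tcp_to_grasp is the distance from the TCP to the grasp point, in m); z points along the fingers, y is the line along which they close (so a half turn about z gives the same grasp; the last joint's range is limited). The gripper opens to 85 mm and grips with 20 to 120 N. Pads are 22 mm wide; open, the fingers measure 114 mm over their backs; the gripper's body (76 mm by 85 mm) begins 54 mm behind the grasp point. The pads swing forward as they close: fully open they stand 13 mm farther back than shut.
Start: joints at [1.187, 0.241, 0.005, 1.335, 0, 1.571], TCP at [0.187, 0.464, 0.231] pointing down, gripper open.
Joint ranges: [-2.72, 2.72], [-1.05, 1.87], [-1.09, 1.28], [-1.99, 2.15], [-1.42, 1.44], [-3.14, 3.14]. Speed limits (rad/s): [2.79, 2.79, 3.14, 3.14, 3.14, 3.14].

INTERFACE

Orientations are given as a unit quaternion [x, y, z, w].
In Python, from workcell import readout, camera, bot gives the robot as it stands. The module is installed in compiled form; this text tells all that it offers.
- The arm moves only by the tool jog_arm, never from a script. Its argument "motion" is a list of rows, each an object of numbers: "x", "y", "z": the shift along the tool's x, y, z in mm; "spin": the turn about the tool's z in degrees; "fingers": the closure, from -1 (fully open) to 1 (shut). A call has 1 to 8 rows; each row is the pose to reach, as a shift and turn from the pose commanded when the call began, along the tool's axes at that moment; what a row does not reach only later rows make up. A row lasts 1/8 s, in which the tool goes at most 62.5 mm and 10.7 degrees, less where a joint would pass 70% of its speed; a pose out of reach is approached as far as the arm can. A call with a gripper value outside its range is refused whole. The fingers move at their own pace and stop on an object; the grip force is fixed at half the most. Time passes only in rows, so rows that repeat a pose let the fingers close. It gives the time, the measured TCP pose, the force, the opening and the grip force at its end, in the units of the state.
- readout.get_obs(): the state, without advancing time (a new reading comes with each control period).
- camera(name): name is "scene" or "side" or "wrist"; returns a dict with "pixels" (384x512x3 uint8, red, green, blue), "K" (3x3 intrinsics, pixels), "dist" ([k1, k2, p1, p2, k3] as OpenCV has them; the pictures are not rectified), "rvec" (rotation vector, rad) and "tvec" (3), from world to camera coordinates, as OpenCV has them. Camera axes: x right, y down, z forward; pixel columns grow to the right and rows downward; lengths in m; the calibration is good to about 2 mm. A picture is of the moment at which its call begins. There is no depth.
- bot.job_done(): hands the job in; it is judged then, once.
The state is a dict: "clock": time; "joint_pos": joint angles; "joint_vel": joint speeds; "tau": joint torques, N m; "eef_pos": TCP position; "tool_rot": TCP orientation; "ft_force": force on the tool from outside, world axes, zero at the start; "ft_torque": the same for the moment, N m; "grip_width": finger opening in m; "grasp_force": force on a finger pad.
Only numpy, scipy, OpenCV 4.12 (cv2) and the standard library are available. Lean on these libraries where they do the work, as an engineer would, in place of code of your own. Each camera call takes 0.05 s, during which the arm holds its last target. There are 200 camera calls.

TASK

Pick up the bevelled aluminium bar from the bench and lay it flat on the jig's table with its bevel facing away from the fence, its square back flush along the fence and its end up against the stop block. Then hold it there for clamping: with one steady diagonal push on it, down and towards the fence, of about a kilogram's weight each way, and finish while still holding that push. Do not shift the stop block's setting, and leave the other things on the bench alone.

Things in the scene. Friction and masses are not known exactly. Their poses are not given: they have to be found in the camera images.
- bar: Workpiece: bare cast aluminium bar, 0.29 to 0.43 kg, 46 wide (x), 110 long (y), 32 mm high. Origin: centre of its underside, on which it lies on the bench at first. Back (+x) square, 32 mm high. Front (-x): lowest 16 mm upright, then a 45-degree bevel, full length, rising 16 mm up and 16 mm back to the 30 mm wide top. Grip it across its width; once home a finger has no room behind it.
- bar_back (a point): Bottom edge of the bar's square back face, at mid-length (23 mm from the bar's origin along its +x). Axes as the bar.
- bar_end (a point): Bottom of the bar's +y end face, at mid-width (55 mm from the bar's origin along its +y); this end goes against the stop block. Axes as the bar.
- table_corner (a point): Mid-length of the line where the fixed jig's table top (16 mm above the bench) meets the fence's face. Jig axes: x level into the fence, y along the fence to the stop block's end, z up. Smooth dark steel table: x = -130 to 0 mm, y = -125 to 125 mm. Waxed wooden fence: 30 mm high above the table, 20 thick, 250 long. Home, the bar's axes point as these.
- stop_face (a point): Foot of the stop block's face that looks along the jig's -y, 23 mm out from the fence, on the table top; axes as the jig. The steel block stands on the table, reaches 55 mm out from the fence, is 26 mm long (y), 30 mm high; its bridge over the fence has a black clamp screw, up to 49 mm above the table. Its setting along the fence varies; it stands light pushes, slips at about 60 N.
- mould: Bystander: black rubber casting mould disc, 110 mm diameter, 28 mm thick, on the bench. Origin: centre of its underside.
- tub: Bystander: clear plastic open tub 100 x 130 x 55 mm. Origin: centre of its underside.
- driver: Bystander: screwdriver lying on the bench along its x axis.
- jar: Bystander: white jar with a red lid, 60 mm diameter, 85 mm high. Origin: centre of its underside.
- jig_table: The jig's table: dark steel plate, 150 mm (x) by 250 mm (y) by 10 mm, smooth: the bar slides easily on it (friction about 0.15). Origin: centre of its underside, 6 mm above the bench, 55 mm in front of the fence's face. Axes as the jig.
- jig_fence: The jig's fence: upright waxed wooden strip; the bar slides easily on it (friction about 0.15). Origin: on the table's upper surface, 55 mm in front of the fence's face, mid-length. Axes as the jig.
Not all that is in view belongs to the job. Of the things that look like the bar, take the one that is nearest to the robot's base at the start.

How it is judged:
By the outcome, as a careful person would: the job done as asked, in the order asked, and still so for the second after the job is handed in, while the arm keeps its last pose, push and grip.
It also fails if it takes over 69 s, if anything falls off the work surface, if the arm or the gripper's body presses on something with over 40 N, if the wrist force passes 120 N, or if a joint passes its speed limit or range.

## Working session

There is one attempt and no reset: what is moved stays moved. The work goes in short steps, Python scripts to look and compute and a tool call to move; the robot and the scene stay as the last step left them, time stands still between calls to the robot, and variables do not carry over. Pictures are saved under pics/ and viewed, at most 10 in all, crops included, and the job is handed in when it is done.

Besides the shell and the picture viewer there is one more tool, called after "Emit:" as name([rows], argument=value, ...), one row to a line, values as JSON. jog_arm: Moves the arm, as the interface text tells. Its arguments: {"type":"object","properties":{"motion":{"type":"array"}},"required":["motion"]}

```bash
mkdir -p pics
cat > h.py <<'E'
import numpy as np, cv2
from workcell import readout, camera, bot
def cam(n):
    c=camera(n); 
    for k in("K","dist","rvec","tvec","pixels"): c[k]=np.array(c[k])
    return c
def ray(c,uv,z):
    uv=np.array(uv,float).reshape(-1,1,2)
    n=cv2.undistortPoints(uv,c["K"].astype(float),c["dist"].astype(float)).reshape(-1,2)
    R=cv2.Rodrigues(c["rvec"].astype(float))[0]; t=c["tvec"].reshape(3)
    o=-R.T@t; d=np.c_[n,np.ones(len(n))]@R
    return o+d*((np.asarray(z)-o[2])/d[:,2])[:,None]
def proj(c,P):
    return cv2.projectPoints(np.array(P,float).reshape(-1,1,3),c["rvec"].astype(float),c["tvec"].astype(float),c["K"].astype(float),c["dist"].astype(float))[0].reshape(-1,2)
def save(im,name): cv2.imwrite("pics/"+name,np.ascontiguousarray(im[...,::-1]))
E
python3 - <<'E'
from h import *
a=cam("scene");b=cam("side")
np.savez("c1.npz",**{k+n:v[k] for n,v in(("a",a),("b",b)) for k in("K","dist","rvec","tvec","pixels")})
save(a["pixels"],"scene.png");save(b["pixels"],"side.png")
o=readout.get_obs();print(o);print(bot.tcp_to_grasp)
for c in(a,b):print((-cv2.Rodrigues(c["rvec"])[0].T@c["tvec"].reshape(3)).round(3))
E
```

```text
{'clock': 0.1, 'joint_pos': array([1.18703007e+00, 2.41350564e-01, 3.85907341e-03, 1.33524515e+00,
       2.92325644e-06, 1.57078228e+00]), 'joint_vel': array([-0.00049648, -0.00263087,  0.00298696, -0.0019677 , -0.0002754 ,
       -0.00150111]), 'tau': array([-6.00293624e-04, -3.73137760e+01,  2.53009683e+01,  1.08616805e-02,
       -4.33660318e-05,  7.03668633e-06]), 'eef_pos': array([0.18698819, 0.46308926, 0.23049561]), 'tool_rot': array([ 1.90700815e-01,  9.81647726e-01, -9.52069302e-04, -1.86457569e-04]), 'ft_force': array([-0.06097298,  0.46748817,  1.27029378]), 'ft_torque': array([-0.00689099,  0.01081932, -0.0036224 ]), 'grasp_force': 0.0, 'grip_width': 0.08553500108236611}
0.0187
[1.481 0.449 1.314]
[ 0.043 -1.115  0.885]
```

View pics/scene.png

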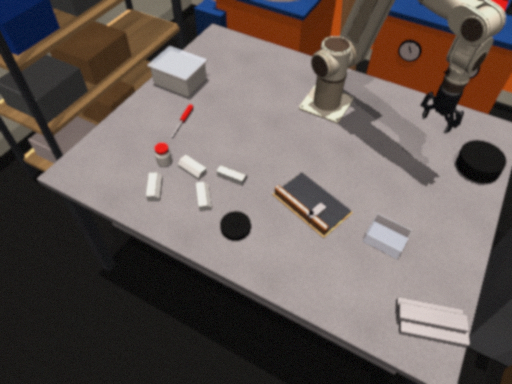

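View pics/side.png

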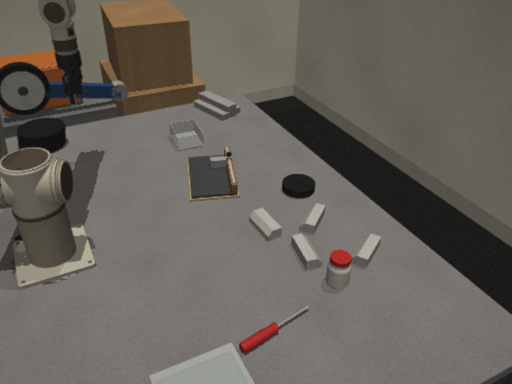

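The scene view shows four bar-like pieces at about (231,174), (193,166), (203,195) and (153,186). The jig is at (312,203), with the stop block near (318,209). In the side view the bars are at (265,222), (306,250), (313,217) and (368,250), and the jig is at (213,176). Next I'll work out each bar's distance from the base and enlarge the view.

Run:
```python
from h import *
z=np.load("c1.npz")
a={k:z[k+"a"] for k in("K","dist","rvec","tvec","pixels")};b={k:z[k+"b"] for k in("K","dist","rvec","tvec","pixels")}
for c,p in((a,[(231,174),(193,166),(203,195),(153,186),(236,226),(163,155)]),(b,[(265,222),(306,250),(313,217),(368,250),(298,186),(339,275)])):
    P=ray(c,p,[0.016]*len(p));print(np.c_[P[:,:2],np.hypot(P[:,0],P[:,1])].round(3))
# crops: side bars(240:330,195:275) and jig (180:250,140:205)
s=b["pixels"];t=a["pixels"]
f=lambda im,x0,y0,x1,y1,w,h:cv2.resize(im[y0:y1,x0:x1],(w,h),interpolation=cv2.INTER_CUBIC)
top=np.hstack([f(s,240,200,340,275,400,300),f(s,175,140,255,200,400,300)])
bot_=np.hstack([f(t,170,145,270,220,400,300),f(t,265,165,365,240,400,300)])
save(np.vstack([top,bot_]),"crop1.png")
```

```text
[[ 0.58  -0.152  0.599]
 [ 0.618 -0.303  0.688]
 [ 0.718 -0.191  0.743]
 [ 0.775 -0.378  0.862]
 [ 0.776 -0.014  0.776]
 [ 0.629 -0.44   0.767]]
[[ 0.58  -0.145  0.598]
 [ 0.623 -0.305  0.693]
 [ 0.721 -0.188  0.745]
 [ 0.776 -0.38   0.864]
 [ 0.768 -0.024  0.769]
 [ 0.648 -0.424  0.774]]
```

View pics/crop1.png

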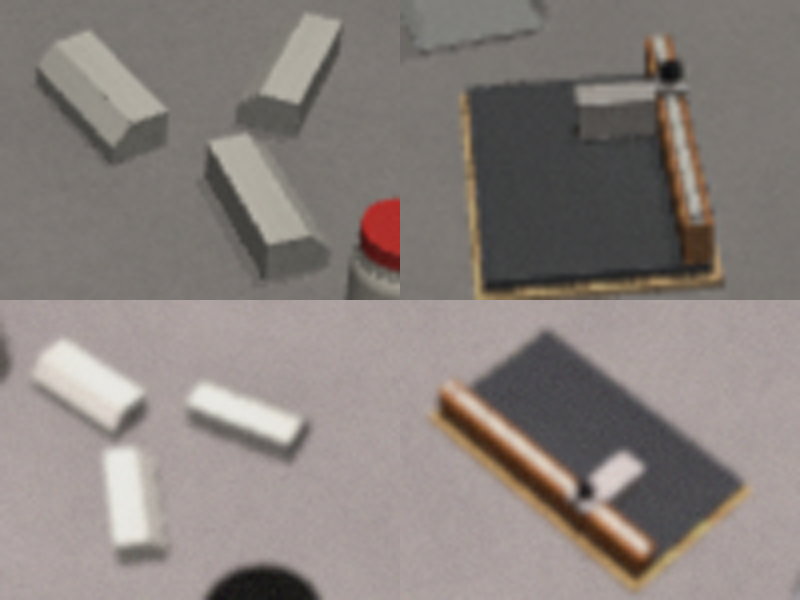

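The bar meant is the one at scene (231,174) and side (265,222). It is 0.60 m from the base, against 0.69, 0.74 and 0.86 m for the others. It has the bevel, which faces the robot. Next I'll fit the jig and bar poses from corners in both views.

```bash
cat > fit.py <<'E'
from h import *
from scipy.optimize import least_squares
def T(p,L):
    L=np.array(L,float);c,s=np.cos(p[2]),np.sin(p[2])
    return np.c_[p[0]+c*L[:,0]-s*L[:,1],p[1]+s*L[:,0]+c*L[:,1],L[:,2]]
def fitpose(views,p0,ystop=False):
    def res(p):
        r=[]
        for c,L,uv in views:
            L=np.array(L,float)
            if ystop: L[L[:,1]>=.5,1]+=p[3]-1
            r.append((proj(c,T(p,L))-uv).ravel())
        return np.concatenate(r)
    s=least_squares(res,p0,loss="soft_l1",x_scale=[.01,.01,.01,.01][:len(p0)]);return s.x,res(s.x).reshape(-1,2)
E
python3 - <<'E'
from fit import *
z=np.load("c1.npz")
a={k:z[k+"a"] for k in("K","dist","rvec","tvec","pixels")};b={k:z[k+"b"] for k in("K","dist","rvec","tvec","pixels")}
m=lambda uv,x0,y0,u0,v0,s:(np.array(uv,float)-[u0,v0]+.5)/s+[x0,y0]-.5
h,t=.046,.016
Ls=[(-.13,.125,t),(-.13,-.125,t),(0,-.125,h),(.02,-.125,h),(0,-.125,t),(0,.125,h),(-.055,1,h),(-.055,1,t),(-.055,1.026,h)]
us=m([(470,88),(484,288),(685,222),(711,222),(685,262),(648,38),(578,104),(580,137),(577,85)],175,140,400,0,5)
La=[(-.13,-.125,t),(-.13,.125,t),(-.055,1,h),(-.055,1.026,h),(0,-.125,h),(0.02,.125,h)]
ua=m([(547,330),(747,487),(628,452),(645,467),(452,382),(640,560)],265,165,400,300,4)
p,r=fitpose([(b,Ls,us),(a,La,ua)],[.6,.12,0,.06],True);print("jig",p.round(4));print(r.round(1).tolist())
for v in([(b,Ls,us)],[(a,La,ua)]):print(fitpose(v,p,True)[0].round(4))
# bar
Lb=[(-.023,-.055,0),(-.023,-.055,.016),(-.007,-.055,.032),(.023,-.055,.032),(.023,-.055,0),(.023,.055,.032),(-.007,.055,.032),(-.023,.055,.016)]
ub=m([(115,162),(113,150),(133,122),(167,115),(167,145),(88,30),(58,38),(37,68)],240,200,0,0,4)
q,r=fitpose([(b,Lb,ub)],[.58,-.15,.2]);print("bar",q.round(4));print(r.round(1).tolist())
E
```

```text
jig [ 0.5965  0.1582 -0.3196  0.0378]
[[-0.2, -0.9], [-0.1, -1.8], [-0.1, 0.4], [1.0, -0.0], [0.1, 0.2], [-0.3, -0.5], [0.3, -0.5], [0.3, 0.3], [-0.0, -0.5], [0.2, -0.6], [-0.1, -1.0], [-1.0, -0.2], [0.1, 0.4], [0.5, -0.8], [0.1, -0.1]]
[ 0.5954  0.1564 -0.3195  0.0383]
[ 0.5982  0.1591 -0.316   0.0375]
bar [ 0.5766 -0.152   0.0519]
[[-0.6, 0.8], [0.1, -0.5], [0.0, 0.3], [0.4, -1.2], [-0.0, -0.0], [0.5, 0.2], [-0.6, 1.1], [0.0, -0.6]]
```

```bash
cat > go.py <<'E'
from h import *
from scipy.spatial.transform import Rotation as Ro
import sys
JIG=np.array([.5965,.1582,-.3196])
def goal(x,y,z,yaw_deg):
    "shift (mm, tool axes) and spin to put the TCP there with tool y along heading yaw"
    o=readout.get_obs();R=Ro.from_quat(o["tool_rot"]).as_matrix()
    d=R.T@(np.array([x,y,z])-o["eef_pos"])*1e3
    h=np.degrees(np.arctan2(R[1,1],R[0,1]));s=(h-yaw_deg+90)%180-90
    print("shift",d.round(1),"spin",round(s,1),"| heading",round(h,1),"tilt",R[:,2].round(3),"pos",o["eef_pos"].round(4),"w",round(o["grip_width"],4),"t",o["clock"],"F",np.round(o["ft_force"],1),"j",o["joint_pos"].round(2))
def jig(x,y,z=0,J=None):
    J=JIG if J is None else J
    c,s=np.cos(J[2]),np.sin(J[2]);return J[0]+c*x-s*y,J[1]+s*x+c*y,z
E
python3 -c "
from go import *
goal(.577,-.152,.20,3)"
```

```text
shift [-591.9 -424.3   31.3] spin 65.0 | heading 68.0 tilt [-0.001 -0.002 -1.   ] pos [0.187  0.4631 0.2305] w 0.0855 t 0.1 F [-0.1  0.5  1.3] j [1.19 0.24 0.   1.34 0.   1.57]
```

Emit:
jog_arm([
  {"x":-48,"y":-34,"z":0,"spin":5},
  {"x":-96,"y":-69,"z":0,"spin":11},
  {"x":-144,"y":-104,"z":0,"spin":17},
  {"x":-192,"y":-138,"z":0,"spin":23},
  {"x":-240,"y":-172,"z":0,"spin":29},
  {"x":-288,"y":-206,"z":5,"spin":35},
  {"x":-336,"y":-241,"z":10,"spin":41},
  {"x":-384,"y":-275,"z":15,"spin":47},
])

```text
validation failed for argument at $.mo...
```

```bash
python3 -c "
from go import *
goal(.577,-.152,.20,3)"
```

```text
shift [-591.9 -424.3   31.3] spin 65.0 | heading 68.0 tilt [-0.001 -0.002 -1.   ] pos [0.187  0.4631 0.2305] w 0.0855 t 0.1 F [-0.1  0.5  1.3] j [1.19 0.24 0.   1.34 0.   1.57]
```

The call was refused and nothing moved. The rows probably need every field, so I'll add "fingers".

Emit:
jog_arm([
  {"x":-48,"y":-34,"z":0,"spin":5,"fingers":-1},
  {"x":-96,"y":-69,"z":0,"spin":11,"fingers":-1},
  {"x":-144,"y":-104,"z":0,"spin":17,"fingers":-1},
  {"x":-192,"y":-138,"z":0,"spin":23,"fingers":-1},
  {"x":-240,"y":-172,"z":0,"spin":29,"fingers":-1},
  {"x":-288,"y":-206,"z":5,"spin":35,"fingers":-1},
  {"x":-336,"y":-241,"z":10,"spin":41,"fingers":-1},
  {"x":-384,"y":-275,"z":15,"spin":47,"fingers":-1},
])

```text
clock: 1.1
eef_pos: [0.4409, 0.063, 0.216]
tool_rot: [0.568, 0.823, 0.0, -0.0]
ft_force: [0.6, -0.3, 0.2]
grip_width: 0.0855
grasp_force: 0.0
```

```bash
python3 -c "
from go import *
goal(.577,-.152,.20,3)"
```

```text
shift [-249.3   50.9   15.9] spin 17.8 | heading 20.8 tilt [-0.  0. -1.] pos [0.4409 0.063  0.216 ] w 0.0855 t 1.1 F [ 0.6 -0.3  0.2] j [ 0.14  0.14 -0.16  1.27  0.    1.35]
```

Emit:
jog_arm([
  {"x":-60,"y":12,"z":4,"spin":5,"fingers":-1},
  {"x":-120,"y":24,"z":8,"spin":9,"fingers":-1},
  {"x":-180,"y":37,"z":12,"spin":14,"fingers":-1},
  {"x":-235,"y":48,"z":16,"spin":17.8,"fingers":-1},
  {"x":-249,"y":51,"z":16,"spin":17.8,"fingers":-1},
  {"x":-249,"y":51,"z":16,"spin":17.8,"fingers":-1},
])

```text
clock: 1.85
eef_pos: [0.5768, -0.1497, 0.1993]
tool_rot: [0.687, 0.726, -0.0, -0.001]
ft_force: [-0.3, -0.4, 0.0]
grip_width: 0.0856
grasp_force: 0.0
```

```bash
python3 -c "
from go import *
goal(.577,-.152,.20,3)
c=cam('wrist');np.savez('w1.npz',**c)
L=[]
import fit
P=fit.T([.5766,-.152,.0519],[(-.023,-.055,.016),(-.007,-.055,.032),(.023,-.055,.032),(.023,.055,.032),(-.007,.055,.032),(-.023,.055,.016)])
print(proj(c,P).round(0))
save(c['pixels'],'w1.png')"
```

```text
shift [-2.3  0.  -0.7] spin 0.2 | heading 3.2 tilt [-0.002  0.001 -1.   ] pos [ 0.5768 -0.1497  0.1993] w 0.0856 t 1.85 F [-0.3 -0.4  0. ] j [-0.25  0.45  0.22  1.34  0.    1.26]
[[233. 218.]
 [246. 223.]
 [273. 223.]
 [275. 124.]
 [246. 124.]
 [231. 123.]]
```

View pics/w1.png

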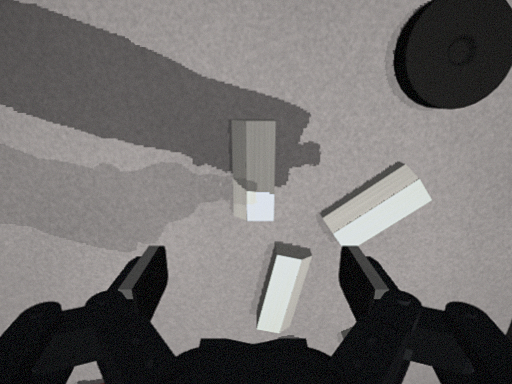

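The wrist view shows the bar at columns 232–275, rows 120–221, with its bevel to the left (−x). It is centred between the fingers and within 3 mm of the prediction. I'll descend and grip.

Emit:
jog_arm([
  {"x":0,"y":0,"z":50,"spin":0.2,"fingers":-1},
  {"x":0,"y":0,"z":100,"spin":0.2,"fingers":-1},
  {"x":0,"y":0,"z":150,"spin":0.2,"fingers":-1},
  {"x":0,"y":0,"z":180,"spin":0.2,"fingers":-1},
  {"x":0,"y":0,"z":192,"spin":0.2,"fingers":-1},
  {"x":0,"y":0,"z":197,"spin":0.2,"fingers":-1},
  {"x":0,"y":0,"z":197,"spin":0.2,"fingers":-1},
])

```text
clock: 2.78
eef_pos: [0.5781, -0.1491, 0.0046]
tool_rot: [0.688, 0.726, 0.001, 0.001]
ft_force: [0.3, 0.2, -0.0]
grip_width: 0.0854
grasp_force: 0.0
```

Emit:
jog_arm([
  {"x":0,"y":0,"z":0,"spin":0,"fingers":0},
  {"x":0,"y":0,"z":0,"spin":0,"fingers":1},
  {"x":0,"y":0,"z":0,"spin":0,"fingers":1},
  {"x":0,"y":0,"z":0,"spin":0,"fingers":1},
  {"x":0,"y":0,"z":0,"spin":0,"fingers":1},
  {"x":0,"y":0,"z":0,"spin":0,"fingers":1},
  {"x":0,"y":0,"z":0,"spin":0,"fingers":1},
  {"x":0,"y":0,"z":0,"spin":0,"fingers":1},
])

```text
clock: 3.78
eef_pos: [0.5781, -0.1496, 0.0046]
tool_rot: [0.688, 0.725, 0.001, 0.001]
ft_force: [0.0, -0.5, 6.5]
grip_width: 0.0447
grasp_force: 63.2
```

Emit:
jog_arm([
  {"x":0,"y":0,"z":-5,"spin":0,"fingers":1},
  {"x":0,"y":0,"z":-20,"spin":0,"fingers":1},
  {"x":0,"y":0,"z":-50,"spin":0,"fingers":1},
  {"x":0,"y":0,"z":-90,"spin":0,"fingers":1},
  {"x":0,"y":0,"z":-100,"spin":0,"fingers":1},
  {"x":0,"y":0,"z":-100,"spin":0,"fingers":1},
])

```text
clock: 4.53
eef_pos: [0.5774, -0.1494, 0.1036]
tool_rot: [0.688, 0.725, 0.0, 0.0]
ft_force: [-0.1, -0.1, -4.9]
grip_width: 0.0447
grasp_force: 62.1
```

```bash
python3 -c "
from go import *
x,y,_=jig(-.060,.038-.055-.012)
goal(x,y,.10,np.degrees(JIG[2]))
c=cam('side');w=cam('wrist')
np.savez('w2.npz',**w)
uv=proj(c,[readout.get_obs()['eef_pos']])[0].astype(int);print(uv)
s=c['pixels'][uv[1]-50:uv[1]+40,uv[0]-60:uv[0]+60]
save(np.hstack([cv2.resize(s,(400,300),interpolation=cv2.INTER_CUBIC),cv2.resize(w['pixels'],(400,300))]),'lift.png')"
```

```text
shift [300.9 -31.2   3.5] spin 21.3 | heading 3.0 tilt [ 0.001 -0.    -1.   ] pos [ 0.5774 -0.1494  0.1036] w 0.0447 t 4.525 F [-0.1 -0.1 -4.9] j [-0.25  0.51  0.06  1.12  0.    1.27]
[264 199]
```

View pics/lift.png

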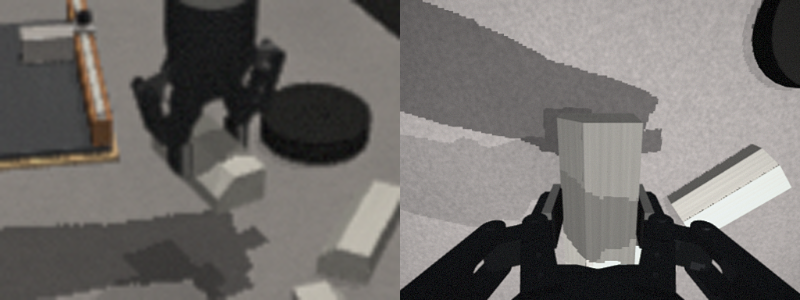

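The bar is held. The wrist view shows its bevel at left and its far end at about (565–642, 115) in the half-size image. I'll check that it hangs level by projecting its corners.

```bash
python3 -c "
from go import *
import fit
w=dict(np.load('w2.npz'));print((-cv2.Rodrigues(w['rvec'])[0].T@w['tvec'].reshape(3)).round(3))
L=[(-.023,.055,0),(.023,.055,0),(-.023,.055,.016),(-.007,.055,.032),(.023,.055,.032),(-.023,-.055,.016),(-.007,-.055,.032),(.023,-.055,.032)]
P=fit.T([.5774,-.1494,.0519],L);P[:,2]+=.099
uv=proj(w,P);print((uv*400/512+[400,0]).round(0).tolist())
im=w['pixels'].copy()
for p in uv: cv2.circle(im,tuple(int(round(v)) for v in p),3,(255,0,0),1)
save(cv2.resize(im[120:384,170:360],(576,800))[:600],'lift2.png')"
```

```text
[ 0.573 -0.072  0.245]
[[562.0, 115.0], [635.0, 115.0], [558.0, 119.0], [585.0, 125.0], [645.0, 125.0], [566.0, 274.0], [588.0, 294.0], [635.0, 294.0]]
```

View pics/lift2.png

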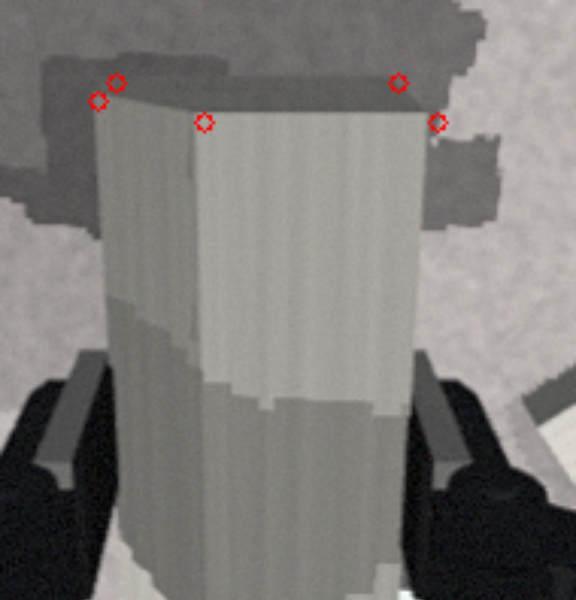

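The bar hangs level, with its corners within about 2 mm of the prediction. I'll carry it over the jig.

Emit:
jog_arm([
  {"x":45,"y":-4,"z":0,"spin":3,"fingers":1},
  {"x":95,"y":-10,"z":0,"spin":7,"fingers":1},
  {"x":145,"y":-15,"z":0,"spin":11,"fingers":1},
  {"x":195,"y":-20,"z":0,"spin":15,"fingers":1},
  {"x":245,"y":-25,"z":0,"spin":19,"fingers":1},
  {"x":285,"y":-29,"z":0,"spin":21.3,"fingers":1},
  {"x":301,"y":-31,"z":0,"spin":21.3,"fingers":1},
  {"x":301,"y":-31,"z":0,"spin":21.3,"fingers":1},
])

```text
clock: 5.62
eef_pos: [0.5294, 0.15, 0.1019]
tool_rot: [0.81, 0.587, -0.001, -0.0]
ft_force: [0.4, 0.0, -4.2]
grip_width: 0.0447
grasp_force: 62.1
```

```bash
python3 -c "
from go import *
x,y,_=jig(-.060,.038-.055-.012)
goal(x,y,.016+.0056,np.degrees(JIG[2]))
w=cam('wrist');np.savez('w3.npz',**w)
L=[(0,-.01,.046),(0,.12,.046),(0.02,.125,.046),(-.13,.125,.016),(-.055,.038,.046),(-.055,.064,.046),(-.055,.038,.016),(0,.038,.046),(0,.064,.046)]
import fit
P=fit.T(JIG,L);uv=proj(w,P);print(uv.round(0).tolist())
im=w['pixels'].copy()
im=cv2.resize(im,(768,576),interpolation=cv2.INTER_CUBIC)
for p in uv: cv2.circle(im,tuple(int(round(v*1.5)) for v in p),3,(255,0,0),1)
save(im,'over.png')"
```

```text
shift [-0.   1.3 80.3] spin 0.1 | heading -18.2 tilt [-0.002 -0.001 -1.   ] pos [0.5294 0.15   0.1019] w 0.0447 t 5.625 F [ 0.4  0.  -4.2] j [ 0.28  0.43 -0.08  1.07 -0.    2.16]
[[341.0, 187.0], [361.0, -32.0], [398.0, -43.0], [149.0, -23.0], [263.0, 115.0], [263.0, 72.0], [262.0, 113.0], [348.0, 116.0], [352.0, 73.0]]
```

View pics/over.png

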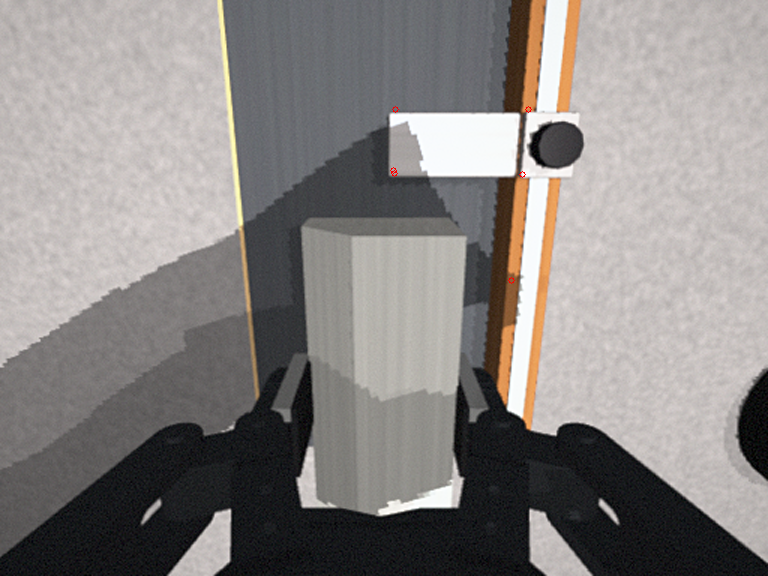

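The overlay agrees with the jig to about 2 mm. The stop block face is at (390–520,176), the fence face at about column 520, and the bar's end at row 218. I'll lower it onto the table.

Emit:
jog_arm([
  {"x":0,"y":1,"z":30,"spin":0,"fingers":1},
  {"x":0,"y":1,"z":55,"spin":0,"fingers":1},
  {"x":0,"y":1,"z":70,"spin":0,"fingers":1},
  {"x":0,"y":1,"z":77,"spin":0,"fingers":1},
  {"x":0,"y":1,"z":80,"spin":0,"fingers":1},
  {"x":0,"y":1,"z":80,"spin":0,"fingers":1},
])

```text
clock: 6.42
eef_pos: [0.5319, 0.1493, 0.0239]
tool_rot: [0.811, 0.586, 0.001, 0.0]
ft_force: [0.2, -1.1, -3.4]
grip_width: 0.0446
grasp_force: 62.1
```

Emit:
jog_arm([
  {"x":0,"y":0,"z":0.5,"spin":0,"fingers":1},
  {"x":0,"y":0,"z":0.5,"spin":0,"fingers":1},
])

```text
clock: 6.68
eef_pos: [0.5317, 0.1495, 0.0233]
tool_rot: [0.81, 0.586, 0.0, 0.0]
ft_force: [-1.0, 0.0, -4.5]
grip_width: 0.0446
grasp_force: 62.1
```

Emit:
jog_arm([
  {"x":0,"y":0,"z":1.5,"spin":0,"fingers":1},
  {"x":0,"y":0,"z":2.2,"spin":0,"fingers":1},
  {"x":0,"y":0,"z":2.2,"spin":0,"fingers":1},
])

```text
clock: 7.05
eef_pos: [0.5314, 0.1493, 0.0206]
tool_rot: [0.81, 0.586, 0.0, 0.0]
ft_force: [-0.0, -0.3, -4.1]
grip_width: 0.0446
grasp_force: 62.1
```

Emit:
jog_arm([
  {"x":0,"y":0,"z":0.5,"spin":0,"fingers":1},
  {"x":0,"y":0,"z":1,"spin":0,"fingers":1},
  {"x":0,"y":0,"z":1,"spin":0,"fingers":1},
])

```text
clock: 7.42
eef_pos: [0.5316, 0.1494, 0.0205]
tool_rot: [0.81, 0.586, 0.0, 0.0]
ft_force: [-3.2, -0.3, 6.4]
grip_width: 0.0442
grasp_force: 63.6
```

Emit:
jog_arm([
  {"x":0,"y":0,"z":-0.8,"spin":0,"fingers":0.1},
  {"x":0,"y":0,"z":-0.8,"spin":0,"fingers":-0.2},
  {"x":0,"y":0,"z":-0.8,"spin":0,"fingers":-0.4},
  {"x":0,"y":0,"z":-0.8,"spin":0,"fingers":-0.4},
])

```text
clock: 7.92
eef_pos: [0.5316, 0.1494, 0.0204]
tool_rot: [0.811, 0.586, 0.0, 0.0]
ft_force: [-0.1, -1.2, -0.4]
grip_width: 0.0601
grasp_force: 0.0
```

Emit:
jog_arm([
  {"x":0,"y":0,"z":-20,"spin":0,"fingers":-0.4},
  {"x":0,"y":0,"z":-60,"spin":0,"fingers":-0.4},
  {"x":0,"y":0,"z":-80,"spin":0,"fingers":0.5},
  {"x":0,"y":0,"z":-80,"spin":0,"fingers":1},
  {"x":0,"y":0,"z":-80,"spin":0,"fingers":1},
])

```text
clock: 8.55
eef_pos: [0.5307, 0.1491, 0.0994]
tool_rot: [0.811, 0.586, -0.001, -0.0]
ft_force: [-0.0, 0.8, 0.2]
grip_width: 0.0054
grasp_force: 0.0
```

```bash
python3 -c "
from go import *
x,y,_=jig(-.060-.023-.035,.038-.055-.012)
goal(x,y,.1,np.degrees(JIG[2]))
w=cam('wrist');np.savez('w4.npz',**w)
im=cv2.resize(w['pixels'],(768,576),interpolation=cv2.INTER_CUBIC)
save(im,'placed.png')"
```

```text
shift [  0.3 -58.4  -0.5] spin 0.0 | heading -18.3 tilt [-0.001 -0.    -1.   ] pos [0.5307 0.1491 0.0994] w 0.0054 t 8.55 F [-0.   0.8  0.2] j [ 0.27  0.43 -0.08  1.06 -0.    2.16]
```

View pics/placed.png

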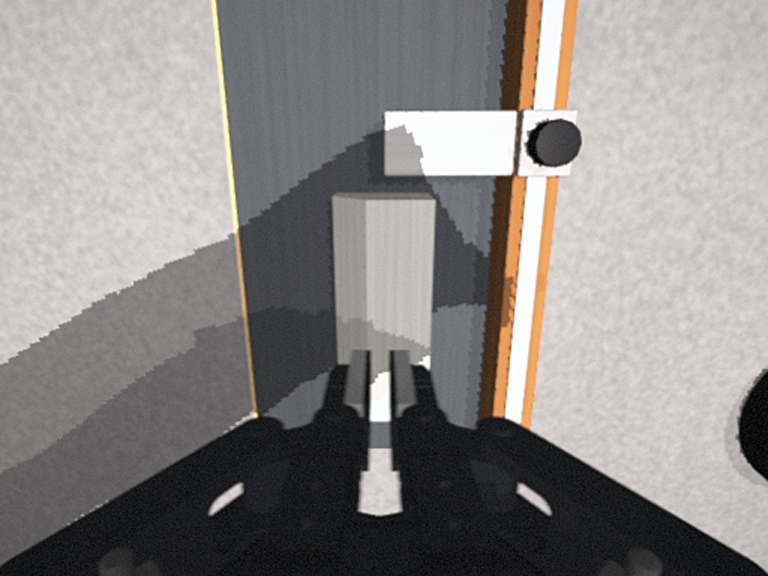

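The bar lies flat and parallel to the jig, with the bevel away from the fence. Its end (row 200) is about 10 mm short of the stop face (row 176). The tool axes now match the jig: x along the fence, y into it, z down. Next I'll go behind the bar with shut fingers and push it to the fence.

Emit:
jog_arm([
  {"x":2,"y":-30,"z":0,"spin":0,"fingers":1},
  {"x":2,"y":-52,"z":0,"spin":0,"fingers":1},
  {"x":2,"y":-52,"z":30,"spin":0,"fingers":1},
  {"x":2,"y":-52,"z":60,"spin":0,"fingers":1},
  {"x":2,"y":-52,"z":75,"spin":0,"fingers":1},
  {"x":2,"y":-52,"z":78,"spin":0,"fingers":1},
  {"x":2,"y":-52,"z":78,"spin":0,"fingers":1},
])

```text
clock: 9.48
eef_pos: [0.483, 0.1676, 0.0226]
tool_rot: [0.811, 0.586, 0.0, 0.0]
ft_force: [0.3, 0.4, 0.5]
grip_width: -0.0001
grasp_force: 0.0
```

Emit:
jog_arm([
  {"x":0,"y":5,"z":0,"spin":0,"fingers":1},
  {"x":0,"y":9,"z":0,"spin":0,"fingers":1},
  {"x":0,"y":13,"z":0,"spin":0,"fingers":1},
  {"x":0,"y":17,"z":0,"spin":0,"fingers":1},
  {"x":0,"y":21,"z":0,"spin":0,"fingers":1},
  {"x":0,"y":25,"z":0,"spin":0,"fingers":1},
])

```text
clock: 10.22
eef_pos: [0.5064, 0.1597, 0.0225]
tool_rot: [0.81, 0.586, -0.0, -0.0]
ft_force: [-1.8, -0.0, 2.2]
grip_width: -0.0
grasp_force: 1.3
```

```bash
python3 -c "
from go import *
x,y,_=jig(-.0605,-.027)
goal(x,y,.02,np.degrees(JIG[2]))"
```

```text
shift [-0.2 25.5  2.5] spin 0.0 | heading -18.3 tilt [-0.  0. -1.] pos [0.5064 0.1597 0.0225] w -0.0 t 10.225 F [-1.8 -0.   2.2] j [ 0.31  0.48 -0.23  0.86  0.    2.2 ]
```

Emit:
jog_arm([
  {"x":0,"y":5,"z":0,"spin":0,"fingers":1},
  {"x":0,"y":9,"z":0,"spin":0,"fingers":1},
  {"x":0,"y":13,"z":0,"spin":0,"fingers":1},
  {"x":0,"y":16,"z":0,"spin":0,"fingers":1},
  {"x":0,"y":18,"z":0,"spin":0,"fingers":1},
  {"x":0,"y":20,"z":0,"spin":0,"fingers":1},
])

```text
clock: 10.98
eef_pos: [0.5254, 0.1534, 0.0224]
tool_rot: [0.81, 0.586, -0.0, -0.0]
ft_force: [-0.1, 0.2, 3.1]
grip_width: 0.0003
grasp_force: 1.3
```

Emit:
jog_arm([
  {"x":0,"y":1,"z":0,"spin":0,"fingers":1},
  {"x":0,"y":2,"z":0,"spin":0,"fingers":1},
  {"x":0,"y":3,"z":0,"spin":0,"fingers":1},
])

```text
clock: 11.35
eef_pos: [0.5282, 0.1525, 0.0224]
tool_rot: [0.81, 0.586, -0.0, -0.0]
ft_force: [-1.3, 0.0, 2.6]
grip_width: 0.0
grasp_force: 1.3
```

Emit:
jog_arm([
  {"x":0,"y":1,"z":0,"spin":0,"fingers":1},
  {"x":0,"y":2,"z":0,"spin":0,"fingers":1},
  {"x":0,"y":2,"z":0,"spin":0,"fingers":1},
])

```text
clock: 11.72
eef_pos: [0.53, 0.1517, 0.0224]
tool_rot: [0.811, 0.586, -0.0, 0.0]
ft_force: [-2.1, -0.1, 3.3]
grip_width: -0.0002
grasp_force: 1.6
```

Emit:
jog_arm([
  {"x":0,"y":0.5,"z":0,"spin":0,"fingers":1},
  {"x":0,"y":1,"z":0,"spin":0,"fingers":1},
  {"x":0,"y":1,"z":0,"spin":0,"fingers":1},
])

```text
clock: 12.1
eef_pos: [0.5301, 0.1516, 0.0223]
tool_rot: [0.81, 0.586, -0.001, -0.001]
ft_force: [-6.1, 0.6, 5.7]
grip_width: -0.0003
grasp_force: 3.3
```

The bar is against the fence: force is rising and the TCP is at jig x ≈ −61 mm, as expected. Next I'll go round to its −y end and push it to the stop.

Emit:
jog_arm([
  {"x":0,"y":-8,"z":0,"spin":0,"fingers":1},
  {"x":0,"y":-16,"z":0,"spin":0,"fingers":1},
  {"x":0,"y":-16,"z":-40,"spin":0,"fingers":1},
  {"x":-20,"y":-10,"z":-70,"spin":0,"fingers":1},
  {"x":-60,"y":10,"z":-70,"spin":0,"fingers":1},
  {"x":-85,"y":33,"z":-70,"spin":0,"fingers":1},
  {"x":-85,"y":33,"z":-70,"spin":0,"fingers":1},
])

```text
clock: 12.98
eef_pos: [0.5365, 0.0586, 0.0925]
tool_rot: [0.812, 0.584, 0.0, 0.001]
ft_force: [-0.1, 0.2, 0.3]
grip_width: 0.0002
grasp_force: 0.0
```

```bash
python3 -c "
from go import *
x,y,_=jig(-.028,-.112)
goal(x,y,.026,np.degrees(JIG[2]))
w=cam('wrist')
im=cv2.resize(w['pixels'],(768,576),interpolation=cv2.INTER_CUBIC)
save(im,'fence.png')"
```

```text
shift [ 1.4 -2.4 66.5] spin -0.2 | heading -18.5 tilt [ 0.001 -0.    -1.   ] pos [0.5365 0.0586 0.0925] w 0.0002 t 12.975 F [-0.1  0.2  0.3] j [ 0.11  0.42 -0.12  1.03 -0.    2.  ]
```

View pics/fence.png

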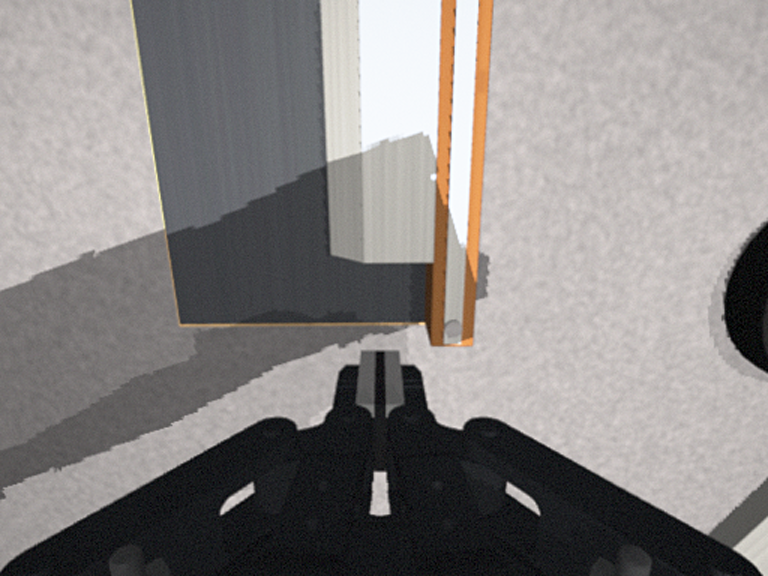

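The bar's back runs flush along the fence at column 437. Its near end is at row 262 and the fingers are clear of the fence. I'll descend and push along +x (tool).

Emit:
jog_arm([
  {"x":0,"y":-2,"z":30,"spin":0,"fingers":1},
  {"x":0,"y":-2,"z":55,"spin":0,"fingers":1},
  {"x":0,"y":-2,"z":64,"spin":0,"fingers":1},
  {"x":0,"y":-2,"z":64,"spin":0,"fingers":1},
  {"x":8,"y":-2,"z":64,"spin":0,"fingers":1},
  {"x":14,"y":-2,"z":64,"spin":0,"fingers":1},
  {"x":18,"y":-2,"z":64,"spin":0,"fingers":1},
])

```text
clock: 13.9
eef_pos: [0.5402, 0.0786, 0.0291]
tool_rot: [0.81, 0.586, 0.0, 0.001]
ft_force: [0.2, -1.5, 1.2]
grip_width: -0.0001
grasp_force: 0.6
```

Emit:
jog_arm([
  {"x":2,"y":0,"z":0,"spin":0,"fingers":1},
  {"x":4,"y":0,"z":0,"spin":0,"fingers":1},
  {"x":6,"y":0,"z":0,"spin":0,"fingers":1},
  {"x":7,"y":0,"z":0,"spin":0,"fingers":1},
  {"x":7,"y":0,"z":0,"spin":0,"fingers":1},
])

```text
clock: 14.52
eef_pos: [0.5417, 0.0849, 0.0284]
tool_rot: [0.81, 0.586, 0.0, -0.0]
ft_force: [-0.4, -0.0, 0.5]
grip_width: 0.0002
grasp_force: 0.3
```

```bash
python3 -c "
from go import *
x,y,_=jig(-.028,.038-.11-.011)
goal(x,y,.026,np.degrees(JIG[2]))"
```

```text
shift [3.8 1.  2.4] spin 0.0 | heading -18.3 tilt [ 0.  0. -1.] pos [0.5417 0.0849 0.0284] w 0.0002 t 14.525 F [-0.4 -0.   0.5] j [ 0.16  0.5  -0.17  0.89  0.    2.05]
```

Emit:
jog_arm([
  {"x":0.7,"y":0,"z":0,"spin":0,"fingers":1},
  {"x":1.4,"y":0,"z":0,"spin":0,"fingers":1},
  {"x":2,"y":0,"z":0,"spin":0,"fingers":1},
  {"x":2,"y":0,"z":0,"spin":0,"fingers":1},
])

```text
clock: 15.02
eef_pos: [0.5423, 0.0868, 0.0284]
tool_rot: [0.81, 0.586, 0.0, -0.0]
ft_force: [-0.6, -0.6, 0.4]
grip_width: -0.0001
grasp_force: 0.4
```

Emit:
jog_arm([
  {"x":0.7,"y":0,"z":0,"spin":0,"fingers":1},
  {"x":1.2,"y":0,"z":0,"spin":0,"fingers":1},
  {"x":1.2,"y":0,"z":0,"spin":0,"fingers":1},
])

```text
clock: 15.4
eef_pos: [0.5423, 0.087, 0.0284]
tool_rot: [0.811, 0.585, -0.001, 0.001]
ft_force: [-1.0, -4.9, 1.6]
grip_width: -0.0001
grasp_force: 2.5
```

Emit:
jog_arm([
  {"x":0.5,"y":0,"z":0,"spin":0,"fingers":1},
  {"x":0.5,"y":0,"z":0,"spin":0,"fingers":1},
])

```text
clock: 15.65
eef_pos: [0.5423, 0.0869, 0.0284]
tool_rot: [0.811, 0.585, -0.001, 0.001]
ft_force: [-2.3, -5.3, 2.9]
grip_width: 0.0003
grasp_force: 3.1
```

```bash
python3 -c "
from go import *
o=readout.get_obs()['eef_pos'];d=o[:2]-JIG[:2];c,s=np.cos(JIG[2]),np.sin(JIG[2]);print('jig xy',c*d[0]+s*d[1],-s*d[0]+c*d[1])
x,y,_=jig(-.085,-.019)
goal(x,y,.1,np.degrees(JIG[2]))"
```

```text
jig xy -0.02904973829258674 -0.08466687895332799
shift [ 65.4 -56.  -71.8] spin -0.0 | heading -18.3 tilt [-0.001 -0.003 -1.   ] pos [0.5423 0.0869 0.0284] w 0.0003 t 15.65 F [-2.3 -5.3  2.9] j [ 0.16  0.51 -0.17  0.9  -0.    2.05]
```

The bar is against the stop, at TCP jig y = −84.7 mm as predicted. Next I'll go to mid-length in front of the bevel for the final push.

Emit:
jog_arm([
  {"x":-6,"y":-1,"z":0,"spin":0,"fingers":1},
  {"x":-10,"y":-1,"z":-20,"spin":0,"fingers":1},
  {"x":-10,"y":-10,"z":-60,"spin":0,"fingers":1},
  {"x":15,"y":-40,"z":-70,"spin":0,"fingers":1},
  {"x":50,"y":-56,"z":-70,"spin":0,"fingers":1},
  {"x":65,"y":-56,"z":-70,"spin":0,"fingers":1},
  {"x":65,"y":-56,"z":-40,"spin":0,"fingers":1},
  {"x":65,"y":-56,"z":-10,"spin":0,"fingers":1},
])

```text
clock: 16.65
eef_pos: [0.511, 0.1682, 0.0379]
tool_rot: [0.81, 0.586, 0.001, 0.0]
ft_force: [0.5, -0.4, 0.5]
grip_width: -0.0004
grasp_force: 0.0
```

```bash
python3 -c "
from go import *
x,y,_=jig(-.060,-.019)
goal(x,y,.036,np.degrees(JIG[2]))"
```

```text
shift [-1.7 24.3  1.9] spin 0.1 | heading -18.3 tilt [ 0.002  0.001 -1.   ] pos [0.511  0.1682 0.0379] w -0.0004 t 16.65 F [ 0.5 -0.4  0.5] j [ 0.32  0.47 -0.2   0.9   0.    2.21]
```

Emit:
jog_arm([
  {"x":-1.5,"y":5,"z":0,"spin":0,"fingers":1},
  {"x":-1.5,"y":10,"z":0,"spin":0,"fingers":1},
  {"x":-1.5,"y":15,"z":0,"spin":0,"fingers":1},
  {"x":-1.5,"y":18,"z":0,"spin":0,"fingers":1},
  {"x":-1.5,"y":20,"z":0,"spin":0,"fingers":1},
  {"x":-1.5,"y":20,"z":0,"spin":0,"fingers":1},
])

```text
clock: 17.4
eef_pos: [0.5288, 0.1599, 0.0386]
tool_rot: [0.811, 0.586, 0.0, 0.0]
ft_force: [0.0, -0.3, 0.3]
grip_width: -0.0002
grasp_force: 0.0
```

Emit:
jog_arm([
  {"x":0,"y":1,"z":0,"spin":0,"fingers":1},
  {"x":0,"y":2,"z":0,"spin":0,"fingers":1},
  {"x":0,"y":3,"z":0,"spin":0,"fingers":1},
  {"x":0,"y":3,"z":0,"spin":0,"fingers":1},
])

```text
clock: 17.9
eef_pos: [0.5315, 0.159, 0.0384]
tool_rot: [0.81, 0.586, 0.0, 0.0]
ft_force: [-0.2, -0.3, 0.3]
grip_width: -0.0003
grasp_force: 0.0
```

Emit:
jog_arm([
  {"x":0,"y":1,"z":0,"spin":0,"fingers":1},
  {"x":0,"y":2,"z":0,"spin":0,"fingers":1},
  {"x":0,"y":3,"z":0,"spin":0,"fingers":1},
  {"x":0,"y":3,"z":0,"spin":0,"fingers":1},
])

```text
clock: 18.4
eef_pos: [0.5344, 0.158, 0.0384]
tool_rot: [0.811, 0.586, 0.0, 0.0]
ft_force: [0.1, 0.7, -0.2]
grip_width: -0.0
grasp_force: 0.0
```

Emit:
jog_arm([
  {"x":0,"y":0.7,"z":0,"spin":0,"fingers":1},
  {"x":0,"y":1.4,"z":0,"spin":0,"fingers":1},
  {"x":0,"y":1.4,"z":0,"spin":0,"fingers":1},
])

```text
clock: 18.77
eef_pos: [0.5357, 0.1576, 0.0384]
tool_rot: [0.811, 0.586, 0.0, 0.0]
ft_force: [-0.0, 0.7, 0.0]
grip_width: 0.0001
grasp_force: 0.0
```

Emit:
jog_arm([
  {"x":0,"y":1,"z":0,"spin":0,"fingers":1},
  {"x":0,"y":2,"z":0,"spin":0,"fingers":1},
  {"x":0,"y":2,"z":0,"spin":0,"fingers":1},
])

```text
clock: 19.15
eef_pos: [0.5376, 0.157, 0.0384]
tool_rot: [0.811, 0.586, 0.0, 0.0]
ft_force: [-0.4, 0.0, 0.7]
grip_width: -0.0003
grasp_force: 0.0
```

Emit:
jog_arm([
  {"x":0,"y":0.7,"z":0,"spin":0,"fingers":1},
  {"x":0,"y":1.4,"z":0,"spin":0,"fingers":1},
  {"x":0,"y":1.4,"z":0,"spin":0,"fingers":1},
])

```text
clock: 19.52
eef_pos: [0.5389, 0.1565, 0.0384]
tool_rot: [0.811, 0.586, 0.0, 0.0]
ft_force: [-0.7, 0.0, -0.2]
grip_width: -0.0
grasp_force: 0.0
```

Emit:
jog_arm([
  {"x":0,"y":0.7,"z":0.3,"spin":0,"fingers":1},
  {"x":0,"y":1.4,"z":0.6,"spin":0,"fingers":1},
  {"x":0,"y":1.4,"z":0.6,"spin":0,"fingers":1},
])

```text
clock: 19.9
eef_pos: [0.5402, 0.1561, 0.0378]
tool_rot: [0.811, 0.586, -0.0, -0.0]
ft_force: [0.4, 0.0, -0.2]
grip_width: 0.0002
grasp_force: 0.0
```

Emit:
jog_arm([
  {"x":0,"y":0.6,"z":0.3,"spin":0,"fingers":1},
  {"x":0,"y":1.2,"z":0.6,"spin":0,"fingers":1},
  {"x":0,"y":1.2,"z":0.6,"spin":0,"fingers":1},
])

```text
clock: 20.27
eef_pos: [0.5413, 0.1557, 0.0372]
tool_rot: [0.811, 0.586, -0.0, -0.0]
ft_force: [1.2, -0.8, 0.1]
grip_width: -0.0003
grasp_force: 0.0
```

Emit:
jog_arm([
  {"x":0,"y":0.6,"z":0.4,"spin":0,"fingers":1},
  {"x":0,"y":1.2,"z":0.8,"spin":0,"fingers":1},
  {"x":0,"y":1.2,"z":0.8,"spin":0,"fingers":1},
])

```text
clock: 20.65
eef_pos: [0.5422, 0.1555, 0.0365]
tool_rot: [0.81, 0.586, -0.0, -0.0]
ft_force: [-2.0, 0.8, 1.9]
grip_width: -0.0002
grasp_force: 1.0
```

Emit:
jog_arm([
  {"x":0,"y":0.5,"z":0.5,"spin":0,"fingers":1},
  {"x":0,"y":1,"z":1,"spin":0,"fingers":1},
  {"x":0,"y":1,"z":1,"spin":0,"fingers":1},
])

```text
clock: 21.02
eef_pos: [0.5428, 0.1552, 0.0362]
tool_rot: [0.81, 0.586, -0.0, -0.0]
ft_force: [-4.3, 0.6, 7.4]
grip_width: -0.0002
grasp_force: 4.2
```

Emit:
jog_arm([
  {"x":0,"y":0.4,"z":0.1,"spin":0,"fingers":1},
  {"x":0,"y":0.7,"z":0.1,"spin":0,"fingers":1},
  {"x":0,"y":0.7,"z":0.1,"spin":0,"fingers":1},
  {"x":0,"y":0.7,"z":0.1,"spin":0,"fingers":1},
])

```text
clock: 21.52
eef_pos: [0.5429, 0.1552, 0.0362]
tool_rot: [0.81, 0.586, -0.0, -0.001]
ft_force: [-6.1, 0.6, 9.7]
grip_width: 0.0001
grasp_force: 5.2
```

```bash
cat > f.py <<'E'
from go import *
F=[]
for i in range(4):
    F.append(readout.get_obs()["ft_force"]); camera("side")
F=np.array(F);c,s=np.cos(JIG[2]),np.sin(JIG[2])
print("push into fence",-(F[:,0]*c+F[:,1]*s).round(1),"along y",(F[:,0]*s-F[:,1]*c).round(1)*1,"down",F[:,2].round(1))
E
python3 f.py
```

```text
push into fence [6.  4.8 4.8 6.1] along y [1.3 0.9 1.1 1. ] down [9.7 9.6 9.5 8.6]
```

Emit:
jog_arm([
  {"x":0,"y":0.5,"z":-0.1,"spin":0,"fingers":1},
  {"x":0,"y":0.9,"z":-0.1,"spin":0,"fingers":1},
  {"x":0,"y":0.9,"z":-0.1,"spin":0,"fingers":1},
  {"x":0,"y":0.9,"z":-0.1,"spin":0,"fingers":1},
])

```text
clock: 22.22
eef_pos: [0.5429, 0.1552, 0.0362]
tool_rot: [0.81, 0.586, -0.001, -0.002]
ft_force: [-6.1, 1.5, 9.4]
grip_width: 0.0001
grasp_force: 6.1
```

```bash
python3 f.py
```

```text
push into fence [6.2 6.4 7.1 6.3] along y [0.5 1.2 1.8 1.4] down [ 9.4  9.   9.8 10.7]
```

Emit:
jog_arm([
  {"x":0,"y":0.7,"z":-0.1,"spin":0,"fingers":1},
  {"x":0,"y":1.4,"z":-0.2,"spin":0,"fingers":1},
  {"x":0,"y":2,"z":-0.3,"spin":0,"fingers":1},
  {"x":0,"y":2,"z":-0.3,"spin":0,"fingers":1},
])

```text
clock: 22.92
eef_pos: [0.5431, 0.1551, 0.0362]
tool_rot: [0.81, 0.586, -0.002, -0.003]
ft_force: [-10.9, 3.2, 10.7]
grip_width: 0.0001
grasp_force: 7.9
```

```bash
python3 f.py
```

```text
push into fence [11.4 11.5 10.9 11.6] along y [0.4 1.6 1.7 1.3] down [10.7 11.5 11.6 11.1]
```

Emit:
jog_arm([
  {"x":0,"y":-0.5,"z":-0.1,"spin":0,"fingers":1},
  {"x":0,"y":-0.5,"z":-0.1,"spin":0,"fingers":1},
  {"x":0,"y":-0.5,"z":-0.1,"spin":0,"fingers":1},
  {"x":0,"y":-0.5,"z":-0.1,"spin":0,"fingers":1},
])

```text
clock: 23.62
eef_pos: [0.543, 0.1551, 0.0362]
tool_rot: [0.81, 0.586, -0.002, -0.003]
ft_force: [-9.7, 2.5, 10.8]
grip_width: -0.0003
grasp_force: 7.1
```

```bash
python3 f.py
python3 - <<'E'
from h import *
a=cam("scene");b=cam("side");w=cam("wrist")
f=lambda im,x0,y0,x1,y1,W,H:cv2.resize(im[y0:y1,x0:x1],(W,H),interpolation=cv2.INTER_CUBIC)
wi=cv2.resize(w["pixels"],(400,300))
save(np.vstack([np.hstack([f(b["pixels"],175,140,255,200,400,300),wi]),np.hstack([f(a["pixels"],265,165,365,240,400,300),f(w["pixels"],180,40,380,190,400,300)])]),"final.png")
E
```

```text
push into fence [10.  10.5  9.4 10.6] along y [0.7 0.3 1.1 0.7] down [10.8  9.4 10.7 10.5]
```

View pics/final.png

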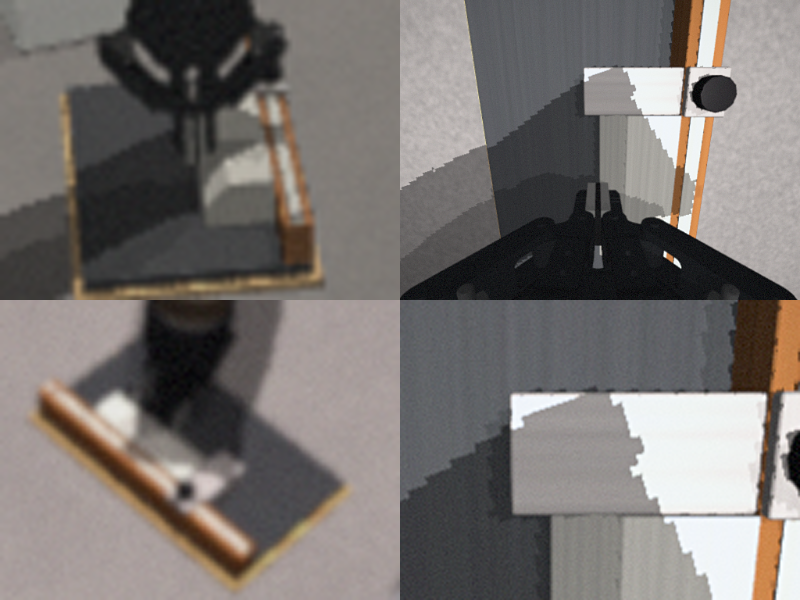

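The final view shows the bar's end touching the stop (crop row 515), with no gap, and its back flush along the fence. The fingers press on the bevel at about 10 N down and 10 N towards the fence, steady, so I'm handing it in.

```bash
python3 -c "
from workcell import bot
print(bot.job_done())"
```

```text
the job is handed in; nothing more can be done
None
```

The bar lies flat on the jig's table, back flush to the fence, end against the stop and bevel facing out, and I handed the job in at about 24 s with the arm still pushing steadily, about 10 N down and 10 N towards the fence.

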